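# Pack the desk tray after study, leaving the used-up items

### The arm

A 7-joint arm with a two-finger parallel gripper is mounted at the origin on the work surface. World frame = base frame: x ahead of the robot, y to its left, z up, the work surface at z = 0. Lengths are in mm, angles in rad, forces in N, time in s.
With the tool pointing down it reaches from about 425 to 950 mm from the base axis. Payload 16.7 kg.
Tool frame: the origin (TCP) lies midway between the tips of the shut fingers; the grasp point (between the pads) lies 19 mm behind it; z points along the fingers, y is the direction in which the jaws open and shut (so a half turn about z gives the same grasp; the last joint's range is limited). The gripper opens to 94 mm and grips with 3 to 60 N. Pads are 16 mm wide; open, the fingers measure 119 mm over their backs; the gripper's body (75 mm by 177 mm) begins 78 mm behind the grasp point.
Start: joints at [1.073, 0.426, 0.074, 1.606, -0.034, 1.111, -0.067], TCP at [230.663, -634.326, 205.467] pointing down, gripper open.
Joint ranges: [-2.85, 2.85], [-0.5, 2.14], [-1.23, 1.37], [0.21, 2.46], [-1.02, 4.16], [0.16, 2.05], [-2.73, 2.73]. Speed limits (rad/s): [1.89, 1.89, 2.39, 2.39, 3.01, 3.01, 3.01].

### API

Orientations are given as a rotation vector (axis times angle).
In Python, from bench import robot gives the robot as it stands.
- The arm moves only by the shell command python3 -m creep 'ROWS' [FORCE]. ROWS is JSON, one flat list of numbers, 5 for each row, row after row: the closure, from 0 (fully open) to 1 (shut), then the shift along the tool's x, y, z in cm, then the turn about the tool's z in rad. In form: [hand, dx, dy, dz, spin, hand, dx, dy, dz, spin, ...]. A call has 1 to 5 rows; each row is the pose to reach, as a shift and turn from the pose measured when the call began, along the tool's axes at that moment; what a row does not reach only later rows make up. A row lasts 1/8 s, in which the tool goes at most 62.5 mm and 10.7 degrees, less where a joint would pass 70% of its speed; a pose out of reach is approached as far as the arm can. A call with a gripper value outside its range is refused whole. The fingers move at their own pace and stop on an object; FORCE is the grip in N (left out, the last holds). Time passes only in rows, so rows that repeat a pose let the fingers close. It gives the time, the measured TCP pose, the force and the opening at its end, in the units of the state.
- robot.read_state(): the state, without advancing time (a new reading comes with each control period).
- robot.get_image(name): name is "scene" or "side" or "wrist"; returns the picture (400x640x3 uint8, red, green, blue); there is no depth.
- robot.calibration(name): a dict with "mtx" (3x3 intrinsics, pixels), "pose" (4x4, takes a point from camera to world coordinates); the wrist camera has in their place "mount" (4x4, takes a point from camera to tool coordinates, whose origin is the TCP and whose axes are the flange's). Camera axes: x right, y down, z forward; pixel columns grow to the right and rows downward; lengths in mm; the calibration is good to about 2 mm. A picture is of the moment at which its call begins: read the wrist's pose just before it. calibration takes no time and is no camera call.
- robot.job_done(): hands the job in, once; it reports no verdict.
Trained networks look in the newest picture that a camera, given by its name, has taken for a name from the list of things; names that differ only in an ending like _2 or _b are one class to them, and where a whole thing is asked for, a point or a joint stands for the part that bears it (a point fixed in the world has none). Each returns a list of dicts, best first, with "confidence" (0 to 1); they miss things now and then, are a little off and sometimes report something else, mostly with a low value. They report only what shows in the picture. A call takes as long as a camera call. They do not tell look-alikes from the thing itself.
- robot.cut_out(target, camera): "pixels" (400x640 bool, what is visible of it) and "box" ([left, top, width, height] in pixels, round what is visible of it).
The state is a dict: "time": time; "joint_pos": joint angles; "joint_velocities": joint speeds; "tau": joint torques, N m; "position": TCP position; "tcp_rot": TCP orientation; "force": force on the tool from outside, world axes, zero at the start; "ft_torque": the same for the moment, N m; "opening": finger opening in mm.
Only numpy, scipy, OpenCV 4.12 (cv2) and the standard library are available. Lean on these libraries where they do the work, as an engineer would, in place of code of your own. Each camera call takes 0.05 s, during which the arm holds its last target. There are 200 camera calls.

### The job

Tidy the study desk into the lilac tray: put the stapler in the long pocket, the new (long) eraser flat in the small oblong pocket, the full tape roll flat in the square pocket and the glue stick upright in the round cup, each resting fully down on the floor of its pocket. Leave the worn eraser stub and the empty tape core where they lie on the desk, and let go of everything at the end.

Things in the scene. Friction and masses are not known exactly. Their poses are not given: they have to be found in the camera images.
- stapler: Small black desk stapler, 80 long (x) x 26 wide (y) x 42 mm high with a dark steel strip on top, standing on its base; about 0.1 kg. Its sides are flat and parallel, 26 mm apart, from 18 to 40 mm above the desk: grip across y at mid-length. Origin: centre of the underside; z up.
- eraser: New block eraser, white with a lilac sleeve round part of its length, lying flat: 50 long (x) x 22 wide (y) x 18 mm high, about 24 g. Origin: centre of the underside; z up.
- eraser_stub: Worn-down eraser stub, the same make but only 24 long (x) x 22 wide (y) x 18 mm high. Look-alike: stays where it lies. Origin: centre of the underside; z up.
- tape_roll: Full roll of tape lying flat: a beige ring, outside diameter 54 mm, hole 25 mm, 24 mm high, about 40 g. Origin: centre of the underside; z up.
- empty_core: Used-up roll, only the core left: a thin beige ring lying flat, outside diameter 33 mm, hole 25 mm, 24 mm high, about 12 g. Look-alike: stays where it lies. Origin: centre of the underside; z up.
- glue_stick: Glue stick standing upright on the desk: a plain cylinder 25 mm in diameter and 76 mm high, white below and grey cap above, about 35 g. Origin: centre of the underside; z up.
- stapler_pocket: Insert with the long pocket: 96 (x) x 44 mm (y) with a grey floor, centred in a white deck. One of four 104 x 104 mm inserts in the lilac tray, fixed, two by two in any order (tray rim 10 mm high). Origin: centre of its underside, 3 mm above the desk; z up, x and y along its sides. Pocket floor 4 mm and deck 10 mm above the origin (6 mm deep).
- eraser_pocket: Insert with the small oblong pocket: 68 (x) x 40 mm (y) with a grey floor, centred in a white deck. One of four 104 x 104 mm inserts in the lilac tray, fixed, two by two in any order (tray rim 10 mm high). Origin: centre of its underside, 3 mm above the desk; z up, x and y along its sides. Pocket floor 4 mm and deck 10 mm above the origin (6 mm deep).
- tape_pocket: Insert with the square pocket: 72 x 72 mm with a grey floor, centred in a white deck. One of four 104 x 104 mm inserts in the lilac tray, fixed, two by two in any order (tray rim 10 mm high). Origin: centre of its underside, 3 mm above the desk; z up, x and y along its sides. Pocket floor 4 mm and deck 10 mm above the origin (6 mm deep).
- glue_cup: Insert with a round white cup at its centre: inside diameter 46 mm, outside 54 mm, rim 36 mm and cup floor 5 mm above the origin; around the cup is a flat white plate 4 mm thick. One of four 104 x 104 mm inserts in the lilac tray, fixed, two by two in any order (tray rim 10 mm high). Origin: centre of its underside, 3 mm above the desk; z up, x and y along its sides.
Not all that is in view belongs to the job. Leave any turquoise or yellow look-alike of the empty_core alone.

How it is judged:
By the outcome, as a careful person would: the job done as asked, in the order asked, and still so for the second after the job is handed in, with the robot touching nothing.
It also fails if it takes over 109 s, if anything falls off the work surface, if the arm or the gripper's body presses on something with over 40 N, if the wrist force passes 120 N, or if a joint passes its speed limit or range.

## Working session

There is one attempt and no reset: what is moved stays moved. The work goes in short steps, Python scripts to look and compute and a shell command to move; the robot and the scene stay as the last step left them, time stands still between calls to the robot, and variables do not carry over. Pictures are saved under pics/ and viewed, about 12 in all and at most 16, crops included, and the job is handed in when it is done.

```bash
ls; mkdir -p pics
python3 - <<'E'
from bench import robot
import cv2,numpy as np
s=robot.read_state();print({k:np.round(v,3).tolist() for k,v in s.items() if k in('time','position','tcp_rot','opening')})
for n in('scene','side'):
    im=robot.get_image(n);cv2.imwrite(f'pics/{n}0.png',im[:,:,::-1])
    c=robot.calibration(n);print(n,np.round(c['mtx'],1).tolist(),np.round(c['pose'],2).tolist())
print(np.round(robot.calibration('wrist')['mount'],3).tolist(),robot.calibration('wrist')['mtx'].tolist() if hasattr(robot.calibration('wrist')['mtx'],'tolist') else robot.calibration('wrist')['mtx'])
E
```

```text
pics
{'time': 0.0, 'position': [230.516, -633.925, 204.775], 'tcp_rot': [-3.093, -0.545, 0.0], 'opening': 93.542}
scene [[365.0, 0.0, 328.0], [0.0, 365.0, 206.3], [0.0, 0.0, 1.0]] [[-0.59, 0.53, -0.61, 986.57], [0.81, 0.37, -0.45, 325.61], [-0.01, -0.76, -0.65, 546.78], [0.0, 0.0, 0.0, 1.0]]
side [[394.4, 0.0, 319.9], [0.0, 394.4, 196.0], [0.0, 0.0, 1.0]] [[-0.99, -0.09, 0.08, 472.17], [-0.12, 0.66, -0.74, 621.98], [0.01, -0.75, -0.67, 627.98], [0.0, 0.0, 0.0, 1.0]]
[[-0.0, -0.961, -0.278, 81.774], [1.0, -0.0, 0.0, 0.48], [-0.0, -0.278, 0.961, -179.873], [0.0, 0.0, 0.0, 1.0]] [[300.59557290718425, 0.0, 321.3556646328702], [0.0, 300.59557290718425, 203.91480034285124], [0.0, 0.0, 1.0]]
```

View pics/scene0.png

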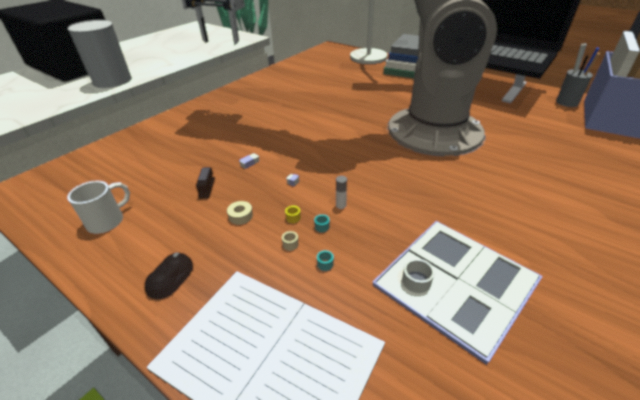

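View pics/side0.png

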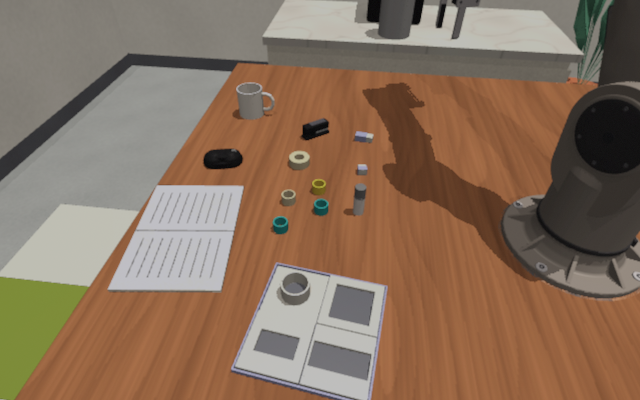

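Scene view candidates: stapler (205,182), not the mouse (168,275). Long eraser (250,160) against the stub (292,179). Full tape (239,212) against the beige core (290,240), yellow ring (293,214) and turquoise rings (321,223) and (325,260). Glue stick (341,192), not the mug. In the side view the tray shows the cup (295,288), square pocket (352,305), small oblong (277,344) and long pocket (340,360).

```bash
cat > h.py <<'E'
from bench import robot
import cv2,numpy as np
from scipy.optimize import minimize
from scipy.spatial.transform import Rotation as R
def box(l,w,h,z0=0): return np.array([[a*l/2,b*w/2,z0+c] for a in(-1,1) for b in(-1,1) for c in(0,h)])
def cyl(d,h,z0=0): return np.array([[d/2*np.cos(t),d/2*np.sin(t),z0+c] for t in np.linspace(0,6.28,40) for c in(0,h)])
M=dict(stapler=box(80,26,42),eraser=box(50,22,18),eraser_stub=box(24,22,18),tape_roll=cyl(54,24),empty_core=cyl(33,24),glue_stick=cyl(25,76))
def tool():
    s=robot.read_state();T=np.eye(4);T[:3,:3]=R.from_rotvec(s['tcp_rot']).as_matrix();T[:3,3]=s['position'];return T
def cam(n,T=None):
    c=robot.calibration(n);P=np.array(c['pose']) if 'pose' in c else T@np.array(c['mount'])
    return np.array(c['mtx']),P
def ray(uv,c,z):
    K,P=c;d=P[:3,:3]@np.linalg.solve(K,[uv[0],uv[1],1]);return (P[:3,3]+d*(z-P[2,3])/d[2])[:2]
def proj(X,c):
    K,P=c;Y=(X-P[:3,3])@P[:3,:3];uv=Y@K.T;return uv[:,:2]/uv[:,2:]
def hull(X,p,c,S=4):
    a=p[2];Q=np.array([[np.cos(a),-np.sin(a),0],[np.sin(a),np.cos(a),0],[0,0,1]])
    uv=proj(X@Q.T+[p[0],p[1],0],c);m=np.zeros((400*S,640*S),np.uint8)
    cv2.fillConvexPoly(m,cv2.convexHull((np.clip(uv,-500,1500)*S+S/2).astype(np.int32)),1);return m
def fit(X,obs,p0,yaws=(0,)):   # obs: list of (mask,cam)
    up=[(cv2.resize(m.astype(np.uint8),None,fx=4,fy=4,interpolation=0),c) for m,c in obs]
    up2=[]
    for m,c in up:
        k,_=cv2.findContours(m,0,2);k=max(k,key=cv2.contourArea);f=np.zeros_like(m);cv2.fillPoly(f,[k],1);up2.append((f,c))
    def cost(p):
        e=0
        for m,c in up2:
            h=hull(X,p,c);e+=1-(m&h).sum()/max(1,(m|h).sum())
        return e/len(up2)
    best=None
    for y in yaws:
        x0=np.array([p0[0],p0[1],y]);r=minimize(cost,x0,method='Nelder-Mead',options=dict(initial_simplex=[x0,x0+[12,0,0],x0+[0,12,0],x0+[0,0,.3]],maxfev=90,xatol=.2,fatol=1e-3))
        if best is None or r.fun<best.fun: best=r
    return best.x,best.fun
def spin_to(T,yaw):  # turn about tool z so that tool x lies along yaw (mod pi)
    d=[np.cos(yaw),np.sin(yaw),0]@T[:3,:3];a=np.arctan2(d[1],d[0]);return (a+np.pi/2)%np.pi-np.pi/2
E
python3 - <<'E'
from h import *
cs={n:cam(n) for n in('scene','side')}
hint=dict(stapler=(316,129),eraser=(363,137),eraser_stub=(362,170),tape_roll=(299,160),empty_core=(288,198),glue_stick=(360,200))
for n in('scene','side'): robot.get_image(n)
for t in list(M):
    obs=[];w0=ray(hint[t],cs['side'],M[t][:,2].max()/2)
    for n in cs:
        ds=robot.cut_out(t,n)
        q=proj(np.array([[*w0,M[t][:,2].max()/2]]),cs[n])[0]
        g=[d for d in ds if np.hypot(d['box'][0]+d['box'][2]/2-q[0],d['box'][1]+d['box'][3]/2-q[1])<14]
        print(t,n,[(np.round(d['confidence'],2).item(),[int(v) for v in d['box']]) for d in ds],len(g))
        if g: obs.append((g[0]['pixels'],cs[n]))
    if obs:
        p,e=fit(M[t],obs,w0,(0,.8,1.6,2.4) if M[t].shape[0]==8 else (0,));print('  ->',np.round(p,2),round(e,3),'r',np.hypot(*p[:2]).round())
for t in('stapler_pocket','eraser_pocket','tape_pocket','glue_cup'):
    for n in cs:
        for d in robot.cut_out(t,n)[:2]:
            m=d['pixels'];k,_=cv2.findContours(m.astype(np.uint8),0,2);k=max(k,key=cv2.contourArea)
            g=np.array([ray(x[0],cs[n],13 if t!='glue_cup' else 7) for x in k],np.float32);r=cv2.minAreaRect(g)
            print(t,n,round(d['confidence'],2),d['box'],'rect',np.round(r[0]),np.round(r[1]),round(r[2],1))
E
```

```text
stapler scene [(0.94, [193, 165, 27, 32])] 1
stapler side [(0.75, [301, 120, 27, 16])] 1
  -> [ 588.74 -335.93    0.72] 0.183 r 678.0
eraser scene [(0.64, [238, 155, 18, 17])] 1
eraser side [(0.66, [355, 132, 15, 11])] 1
  -> [ 451.17 -332.48    3.04] 0.168 r 560.0
eraser_stub scene [(0.57, [286, 177, 11, 4])] 1
eraser_stub side [(0.68, [357, 163, 10, 10])] 1
  -> [ 451.12 -180.85    1.9 ] 0.302 r 486.0
tape_roll scene [(0.62, [228, 203, 24, 21])] 1
tape_roll side [(0.72, [289, 152, 18, 18])] 1
  -> [ 6.1421e+02 -1.9395e+02  1.5000e-01] 0.137 r 644.0
empty_core scene [(0.78, [316, 213, 13, 19]), (0.77, [318, 251, 13, 19]), (0.51, [282, 202, 20, 22]), (0.49, [281, 232, 22, 17])] 1
empty_core side [(0.73, [312, 196, 12, 15]), (0.71, [315, 180, 10, 14]), (0.67, [279, 187, 14, 15]), (0.47, [274, 215, 13, 18])] 1
  -> [ 6.1593e+02 -4.6440e+01 -7.0000e-02] 0.193 r 618.0
glue_stick scene [(0.79, [334, 172, 11, 38])] 1
glue_stick side [(0.59, [352, 185, 14, 27])] 1
  -> [ 4.5552e+02 -2.9320e+01  2.8000e-01] 0.192 r 456.0
stapler_pocket scene 0.82 [457.9, 249.4, 81.8, 63.3] rect [465. 325.] [104. 105.] 82.6
stapler_pocket side 0.88 [299.3, 323.9, 77.3, 76.1] rect [469. 324.] [108. 105.] 82.2
stapler_pocket side 0.74 [316.6, 274.7, 68.0, 64.6] rect [456. 218.] [106. 104.] 82.7
eraser_pocket scene 0.82 [425.9, 278.0, 88.8, 77.3] rect [571. 311.] [106. 108.] 82.7
eraser_pocket side 0.72 [235.2, 310.8, 80.4, 72.3] rect [574. 310.] [110. 107.] 82.9
tape_pocket scene 0.74 [411.9, 224.8, 70.0, 55.3] rect [453. 221.] [107. 111.] 82.6
tape_pocket side 0.81 [315.6, 275.5, 66.4, 62.1] rect [455. 218.] [106. 106.] 82.0
glue_cup scene 0.71 [379.7, 253.3, 76.4, 64.2] rect [554. 206.] [106. 106.] 83.0
glue_cup side 0.68 [259.7, 265.2, 66.9, 56.8] rect [561. 203.] [103. 106.] 82.9
```

```bash
cat >> h.py <<'E'
def go(x,y,z,yaw=None):
    T=tool();d=(np.array([x,y,z])-T[:3,3])@T[:3,:3]/10
    print('go cm',np.round(d,2),'spin',None if yaw is None else round(spin_to(T,yaw),3),'at',np.round(T[:3,3],1),'yaw',np.arctan2(T[1,0],T[0,0]).round(3),'tilt',T[2,2].round(4),'j7',round(robot.read_state()['joint_pos'][6],2),'open',round(robot.read_state()['opening'],1),'t',round(robot.read_state()['time'],2))
E
python3 -c "
from h import *
go(589,-336,200,.72)"
```

```text
go cm [ 43.87 -15.79   0.55] spin -0.371 at [ 230.6 -634.3  205.5] yaw 0.349 tilt -1.0 j7 -0.07 open 94.1 t 1.2
```

```bash
python3 -m creep '[0,43.9,-15.8,0.5,-0.37,0,43.9,-15.8,0.5,-0.37,0,43.9,-15.8,0.5,-0.37,0,43.9,-15.8,0.5,-0.37,0,43.9,-15.8,0.5,-0.37]' 20; python3 -m creep '[0,13,-5,0.5,0,0,16,-6,0.5,0]'; python3 -c "
from h import *
go(589,-336,200,.72)"
```

```text
time: 1.82
position: [472.1, -433.1, 202.3]
tcp_rot: [2.941, 1.104, 0.0]
force: [0.3, -0.4, 0.9]
opening: 94.0
time: 2.08
position: [531.1, -322.7, 198.5]
tcp_rot: [2.941, 1.104, 0.0]
force: [0.2, -0.9, 0.0]
opening: 93.8
go cm [ 3.48  4.82 -0.15] spin -0.002 at [ 531.1 -322.7  198.5] yaw 0.718 tilt -1.0 j7 -0.46 open 93.8 t 2.08
```

```bash
python3 -m creep '[0,3.5,4.8,0,0,0,3.5,4.8,0,0,0,3.5,4.8,0,0]'
cat > look.py <<'E'
import sys
from h import *
T=tool();im=robot.get_image('wrist');c=cam('wrist',T)
if len(sys.argv)>2: cv2.imwrite('pics/'+sys.argv[2],im[:,:,::-1])
for t in sys.argv[1].split(','):
    for d in robot.cut_out(t,'wrist')[:5]:
        b=d['box'];w0=ray((b[0]+b[2]/2,b[1]+b[3]/2),c,M[t][:,2].max()/2)
        p,e=fit(M[t],[(d['pixels'],c)],w0,(0,.8,1.6,2.4) if len(M[t])==8 else (0,))
        print(t,round(d['confidence'],2),[int(v) for v in b],np.round(p,2),'err',round(e,3))
E
python3 look.py stapler,eraser,tape_roll w1.png; python3 -c "
from h import *
go(589,-336,200,.72)"
```

```text
time: 2.45
position: [588.5, -336.0, 198.0]
tcp_rot: [2.941, 1.104, -0.001]
force: [0.1, -0.3, -0.7]
opening: 94.2
eraser 0.59 [245, 240, 27, 34] [ 454.54 -335.93    3.27] err 0.358
tape_roll 0.68 [215, 62, 56, 55] [ 6.1676e+02 -1.9634e+02 -7.0000e-02] err 0.033
go cm [ 0.09  0.03 -0.11] spin -0.003 at [ 588.1 -336.3  198.9] yaw 0.717 tilt -1.0 j7 -0.49 open 93.9 t 2.65
```

View pics/w1.png

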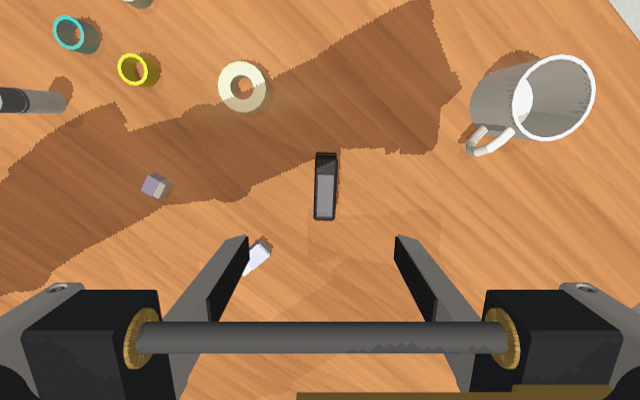

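Run:
```python
from h import *
im=cv2.imread('pics/w1.png');c=cam('wrist',tool())
sat=im.max(2).astype(int)-im.min(2)
m=((sat<40)&(im.max(2)<150)).astype(np.uint8);n,l,s,_=cv2.connectedComponentsWithStats(m)
k=l[186,325];print(s[k])
p,e=fit(M['stapler'],[(l==k,c)],(589,-336),(.5,.9));print(np.round(p,2),e)
go(p[0],p[1],22,p[2])
```

```text
[ 314  152   24   69 1454]
[ 592.06 -339.36    0.67] 0.11047110432958229
go cm [ 0.1   0.47 17.69] spin 0.044 at [ 588.1 -336.3  198.9] yaw 0.717 tilt -1.0 j7 -0.49 open 93.9 t 2.65
```

```bash
python3 -m creep '[0.2,0.2,0.5,5,0.03,0.2,0.2,0.5,10,0.03,0.2,0.2,0.5,15,0.03,0.2,0.2,0.5,18.7,0.03,0.2,0.2,0.5,18.7,0.03]' 20;python3 -m creep '[1,0,0,0,0,1,0,0,0,0,1,0,0,0,0,1,0,0,0,0]' 20;  python3 -c "
from h import *
go(467,324.5,160,-.129)"
```

```text
time: 3.28
position: [590.9, -338.4, 9.7]
tcp_rot: [-2.956, -1.057, 0.004]
force: [-0.8, 0.8, 1.2]
opening: 75.3
time: 3.78
position: [591.2, -338.6, 10.5]
tcp_rot: [-2.957, -1.057, 0.003]
force: [-0.3, -0.2, 0.3]
opening: 38.3
go cm [ 32.41 -59.19 -14.88] spin 0.816 at [ 591.2 -338.6   10.5] yaw 0.687 tilt -1.0 j7 -0.55 open 38.3 t 3.77
```

```bash
python3 -m creep '[1,0,0,0,0,1,0,0,0,0,1,0,0,0,0]' 20; python3 -m creep '[1,0,0,-5,0,1,0,0,-10,0,1,0,0,-15,0,1,0,0,-15,0]' 20;  python3 -c "
from h import *
go(467,324.5,160,-.129)"
```

```text
time: 4.15
position: [591.4, -338.6, 10.8]
tcp_rot: [-2.957, -1.057, 0.003]
force: [-0.5, -0.1, 4.9]
opening: 25.9
time: 4.65
position: [593.6, -339.7, 165.0]
tcp_rot: [2.955, 1.056, 0.004]
force: [0.4, -0.5, -2.4]
opening: 25.8
go cm [ 32.31 -59.4    0.3 ] spin 0.816 at [ 593.6 -339.7  165. ] yaw 0.687 tilt -1.0 j7 -0.52 open 25.8 t 4.65
```

```bash
python3 -m creep '[1,32.3,-59.4,0.3,0.816,1,32.3,-59.4,0.3,0.816,1,32.3,-59.4,0.3,0.816,1,32.3,-59.4,0.3,0.816,1,32.3,-59.4,0.3,0.816]';  python3 -c "
from h import *
go(467,324.5,160,-.129)"
```

```text
time: 5.28
position: [535.1, -39.7, 159.5]
tcp_rot: [3.132, -0.211, 0.004]
force: [0.7, 1.0, -1.4]
opening: 26.0
go cm [-11.63 -35.18  -0.16] spin -0.005 at [535.1 -39.7 159.5] yaw -0.134 tilt -1.0 j7 -1.79 open 26.0 t 5.28
```

```bash
python3 -m creep '[1,-11.6,-35.2,0,0,1,-11.6,-35.2,0,0,1,-11.6,-35.2,0,0,1,-11.6,-35.2,0,0,1,-11.6,-35.2,0,0]';  python3 -m creep '[1,0,-6,0,0,1,0,-6,0,0]'
python3 - <<'E'
from h import *
T=tool();im=robot.get_image('wrist');cv2.imwrite('pics/w2.png',im[:,:,::-1]);c=cam('wrist',T)
for t in('stapler_pocket','eraser_pocket','tape_pocket','glue_cup'):
    for d in robot.cut_out(t,'wrist')[:1]:
        b=d['box'];k,_=cv2.findContours(d['pixels'].astype(np.uint8),0,2);k=max(k,key=cv2.contourArea)
        r=cv2.minAreaRect(np.array([ray(x[0],c,13 if t!='glue_cup' else 7) for x in k],np.float32))
        print(t,round(d['confidence'],2),[int(v) for v in b],np.round(r[0]),np.round(r[1]),round(r[2],1))
go(467,324.5,30,-.129)
E
```

```text
time: 5.9
position: [477.3, 267.4, 157.8]
tcp_rot: [3.132, -0.211, 0.002]
force: [0.4, -0.7, -1.2]
opening: 25.8
time: 6.15
position: [483.6, 331.7, 156.2]
tcp_rot: [3.133, -0.201, -0.001]
force: [0.0, 0.1, -1.1]
opening: 25.9
eraser_pocket 0.88 [279, 50, 105, 107] [574. 310.] [105. 105.] 82.6
glue_cup 0.91 [378, 51, 113, 106] [560. 204.] [107. 105.] 82.6
go cm [-1.83  0.29 12.72] spin -0.007 at [485.4 325.4 157.2] yaw -0.136 tilt -1.0 j7 -2.52 open 25.8 t 6.4
```

View pics/w2.png

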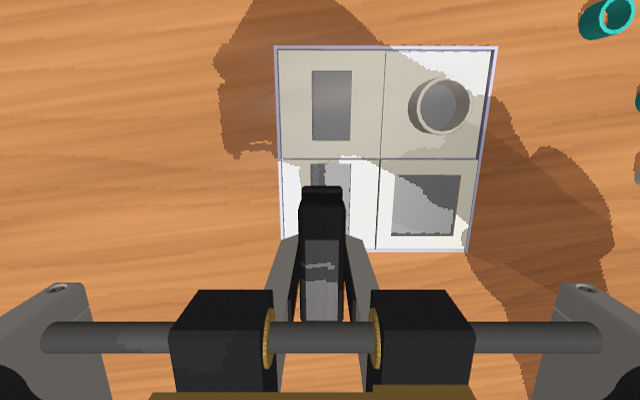

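The picture shows the long pocket under the held stapler (330,185), the oblong at (331,105), the cup at (440,105) and the square pocket at (425,205). This agrees with the earlier fit.

```bash
python3 -m creep '[1,-1.65,0.3,0,0,1,-1.65,0.3,5,0,1,-1.65,0.3,10,0,1,-1.65,0.3,12,0,1,-1.65,0.3,12,0]';python3 -c "
from h import *
go(469,324,18,-.129)"
```

```text
time: 7.02
position: [467.3, 323.1, 36.2]
tcp_rot: [3.129, -0.214, -0.002]
force: [0.2, 0.5, -0.8]
opening: 25.7
go cm [ 0.16 -0.12  1.82] spin -0.007 at [467.3 323.1  36.2] yaw -0.136 tilt -1.0 j7 -2.59 open 25.7 t 7.03
```

```bash
python3 -m creep '[1,0.1,-0.1,1,0,1,0.1,-0.1,1.8,0,1,0.1,-0.1,1.8,0,1,0.1,-0.1,1.8,0]';python3 -m creep '[0.5,0,0,0,0,0.5,0,0,0,0,0.5,0,0,0,0,0.5,0,0,0,0]';python3 -c "
from h import *
go(453,-334,200)"
```

```text
time: 7.52
position: [468.5, 323.9, 18.4]
tcp_rot: [3.129, -0.214, -0.001]
force: [-0.4, 0.3, -0.8]
opening: 25.9
time: 8.02
position: [468.5, 323.9, 18.4]
tcp_rot: [3.129, -0.214, -0.001]
force: [1.2, -0.1, 0.7]
opening: 47.1
go cm [  7.4   65.49 -17.8 ] spin None at [468.5 323.9  18.4] yaw -0.136 tilt -1.0 j7 -2.6 open 47.1 t 8.03
```

```bash
python3 -m creep '[0.5,0,0,-6,0,0.5,0,0,-12,0,0.5,0,0,-17.5,0,0.5,5,8,-17.5,0,0,8,15,-17.5,0]'; python3 -m creep '[0,5,50,0,0,0,5,50,0,0,0,5,50,0,0,0,5,50,0,0,0,5,50,0,0]' ; python3 -c "
from h import *
go(453,-334,200,0)"
```

```text
time: 8.65
position: [514.4, 207.5, 194.9]
tcp_rot: [3.13, -0.211, 0.001]
force: [1.0, -0.1, -0.1]
opening: 54.1
time: 9.28
position: [502.8, -105.9, 196.3]
tcp_rot: [3.13, -0.211, 0.002]
force: [1.7, 0.1, -0.2]
opening: 94.2
go cm [-1.86 23.27 -0.27] spin -0.135 at [ 502.8 -105.9  196.3] yaw -0.135 tilt -1.0 j7 -1.64 open 94.2 t 9.28
```

```bash
python3 -m creep '[0,-1.8,23.3,-0.2,0,0,-1.8,23.3,-0.2,0,0,-1.8,23.3,-0.2,0,0,-1.8,23.3,-0.2,0,0,-1.8,23.3,-0.2,0]'; python3 look.py eraser,eraser_stub,tape_roll w3.png;  python3 -c "
from h import *
go(453,-334,200,0)"
```

```text
time: 9.9
position: [451.9, -338.1, 199.3]
tcp_rot: [3.128, -0.22, 0.002]
force: [0.2, 0.3, -0.0]
opening: 94.0
eraser 0.65 [308, 165, 18, 45] [ 4.5244e+02 -3.3223e+02 -1.4000e-01] err 0.071
eraser_stub 0.94 [184, 190, 26, 23] [ 4.5285e+02 -1.8096e+02  2.9000e-01] err 0.13
eraser_stub 0.2 [30, 207, 73, 38] [442.78  19.16   1.41] err 0.601
tape_roll 0.66 [142, 33, 58, 56] [ 6.1618e+02 -1.9617e+02  2.7000e-01] err 0.056
go cm [-0.09  0.1  -0.08] spin -0.133 at [ 454.1 -333.1  199.2] yaw -0.133 tilt -1.0 j7 -1.16 open 94.0 t 10.1
```

View pics/w3.png

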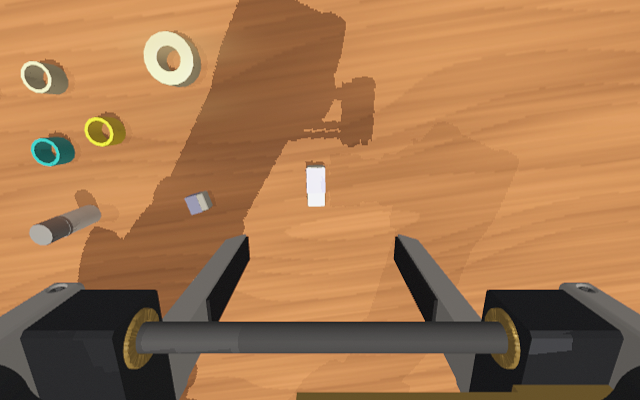

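The eraser is at (316,186), long and in line with the tool. The stub is at (198,203), the tape at (171,58), the core at (38,77) and the glue stick at (60,225). The grip has to leave the fingertips about 8 mm up so they clear the deck.

```bash
python3 -m creep '[0.3,-0.1,0,6,0,0.3,-0.1,0,12,0,0.4,-0.1,0,17,0,0.5,-0.1,0,19,0,0.5,-0.1,0,19.1,0]' 15;python3 -m creep '[1,0,0,0,0,1,0,0,0,0,1,0,0,0,0,1,0,0,0,0,1,0,0,0,0]' 15;  python3 -c "
from h import *
go(572.5,310.5,160,-.129)"
```

```text
time: 10.72
position: [453.1, -332.1, 7.0]
tcp_rot: [3.132, -0.206, -0.001]
force: [-0.1, 0.6, -0.0]
opening: 48.5
time: 11.35
position: [453.6, -332.3, 8.0]
tcp_rot: [3.132, -0.206, 0.001]
force: [-0.8, 1.3, 8.2]
opening: 21.9
go cm [  3.37 -65.24 -15.39] spin -0.002 at [ 453.6 -332.3    8. ] yaw -0.131 tilt -1.0 j7 -1.13 open 21.9 t 11.35
```

```bash
python3 -m creep '[1,0,0,-2,0,1,0,0,-7,0,1,0,0,-12,0,1,0,0,-15.4,0,1,0,0,-15.4,0]'; python3 -m creep '[1,3.4,-65.2,0,0,1,3.4,-65.2,0,0,1,3.4,-65.2,0,0,1,3.4,-65.2,0,0,1,3.4,-65.2,0,0]' ; python3 -c "
from h import *
go(572.5,310.5,160,-.129)"
```

```text
time: 11.98
position: [454.8, -332.7, 165.0]
tcp_rot: [3.13, -0.206, 0.008]
force: [0.4, 0.5, -0.2]
opening: 21.5
time: 12.6
position: [511.0, -22.8, 161.5]
tcp_rot: [3.13, -0.206, 0.008]
force: [1.2, -0.4, -0.4]
opening: 21.7
go cm [  1.72 -33.85  -0.  ] spin -0.003 at [511.  -22.8 161.5] yaw -0.132 tilt -1.0 j7 -1.81 open 21.7 t 12.6
```

```bash
python3 -m creep '[1,1.7,-33.9,0,0,1,1.7,-33.9,0,0,1,1.7,-33.9,0,0,1,1.7,-33.9,0,0,1,1.7,-33.9,0,0]';python3 -m creep '[1,0,-2.5,0,0,1,0,-2.5,0,0]'
python3 - <<'E'
from h import *
im=robot.get_image('wrist');cv2.imwrite('pics/w4.png',im[100:,150:490,::-1])
go(572.5,310.5,35,-.129)
E
```

```text
time: 13.22
position: [567.0, 284.4, 159.2]
tcp_rot: [3.129, -0.207, 0.006]
force: [1.9, 0.4, -0.0]
opening: 21.6
time: 13.48
position: [569.3, 310.9, 157.6]
tcp_rot: [3.129, -0.203, 0.004]
force: [0.0, -0.1, -0.6]
opening: 22.1
go cm [ 0.21 -0.28 12.29] spin -0.002 at [569.8 308.9 157.9] yaw -0.131 tilt -1.0 j7 -2.39 open 22.0 t 13.53
```

View pics/w4.png

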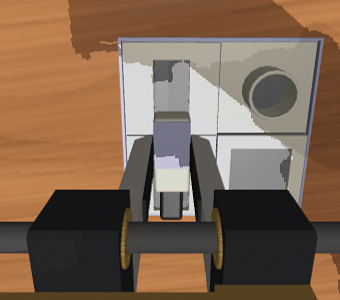

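The eraser sits straight in the fingers at (crop 172,150), over its pocket, and the stapler sits in the long pocket behind it.

```bash
python3 -m creep '[1,0.2,-0.2,5,0,1,0.2,-0.2,10,0,1,0.2,-0.2,12.3,0,1,0.2,-0.2,13,0,1,0.2,-0.2,13.7,0]';python3 -c "
from h import *
go(572.5,310.5,15,-.129)"
```

```text
time: 14.15
position: [573.1, 308.8, 21.6]
tcp_rot: [3.128, -0.208, 0.006]
force: [-0.3, 0.2, -0.1]
opening: 21.7
go cm [-0.09 -0.16  0.66] spin -0.004 at [573.1 308.8  21.6] yaw -0.133 tilt -1.0 j7 -2.43 open 21.7 t 14.15
```

```bash
python3 -m creep '[1,0,-0.1,0.3,0,1,0,-0.1,0.6,0,1,0,-0.1,0.6,0,1,0,-0.1,0.6,0]';python3 -m creep '[0.6,0,0,0,0,0.6,0,0,0,0,0.6,0,0,0,0]';python3 -m creep '[0.6,0,0,-3,0,0.6,0,0,-9,0,0.6,0,0,-15,0,0.3,0,0,-17,0,0.3,0,0,-17,0]';python3 -c "
from h import *
im=robot.get_image('wrist');cv2.imwrite('pics/w5.png',im[:,:,::-1])
go(616.3,-196,200,.8)"
```

```text
time: 14.65
position: [573.4, 309.9, 15.9]
tcp_rot: [3.129, -0.208, 0.006]
force: [-0.7, 0.5, -0.7]
opening: 22.0
time: 15.02
position: [573.4, 309.9, 15.9]
tcp_rot: [3.129, -0.207, 0.007]
force: [0.1, 1.2, -0.2]
opening: 37.5
time: 15.65
position: [573.3, 311.3, 187.1]
tcp_rot: [3.13, -0.208, 0.01]
force: [-1.1, -0.8, -0.8]
opening: 53.9
go cm [11.03 49.67 -1.11] spin -0.932 at [572.6 310.9 185.4] yaw -0.132 tilt -1.0 j7 -2.38 open 58.0 t 15.7
```

View pics/w5.png

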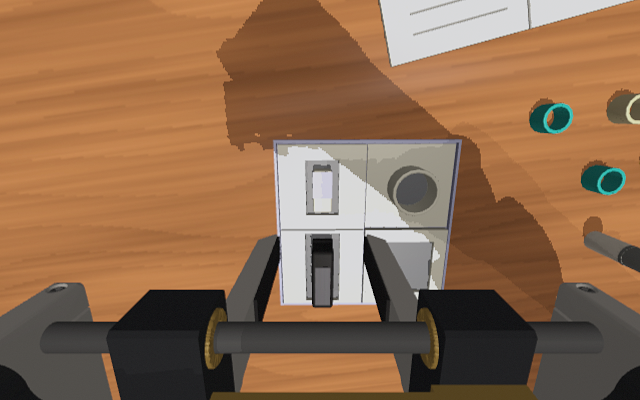

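Stapler (322,270) and eraser (322,185) both sit inside their pockets. Next is the tape.

```bash
python3 -m creep '[0.1,11,49.7,-1,0,0.1,11,49.7,-1,0,0.1,11,49.7,-1,0,0.1,11,49.7,-1,0,0.1,11,49.7,-1,0]';python3 -m creep '[0.1,4.5,20,0,0,0.1,4.5,20,0,0,0.1,4.5,20,0,0,0.1,4.5,20,0,0]'; python3 look.py tape_roll,empty_core w6.png; python3 -c "
from h import *
go(616.3,-196,8,-.13)"
```

```text
time: 16.32
position: [598.2, -2.4, 191.9]
tcp_rot: [3.128, -0.207, 0.002]
force: [0.0, 0.8, -0.2]
opening: 84.3
time: 16.82
position: [614.7, -211.2, 190.8]
tcp_rot: [3.126, -0.215, -0.003]
force: [-0.9, 0.8, -0.7]
opening: 84.5
tape_roll 0.7 [283, 163, 46, 48] [ 6.1691e+02 -1.9611e+02  1.0000e-02] err 0.045
empty_core 0.91 [173, 247, 32, 32] [ 5.3888e+02 -2.6890e+01  3.0000e-02] err 0.059
empty_core 0.9 [174, 188, 34, 30] [ 6.1823e+02 -4.8600e+01  1.4000e-01] err 0.13
empty_core 0.75 [0, 231, 56, 71] [ 5.8950e+02  1.7756e+02 -5.2000e-01] err 0.711
empty_core 0.64 [221, 229, 27, 21] [ 5.5556e+02 -9.5790e+01  2.4000e-01] err 0.773
empty_core 0.6 [98, 194, 33, 30] [6.2059e+02 4.1140e+01 1.0000e-01] err 0.085
go cm [-0.06 -1.17 18.34] spin -0.003 at [ 615.7 -206.6  191.4] yaw -0.133 tilt -1.0 j7 -1.49 open 84.4 t 16.98
```

```bash
python3 -m creep '[0.1,0,-1,3,0,0.1,0,-1,8,0,0.1,0,-1,14,0,0.1,0,-1,18.2,0,0.1,0,-1,18.3,0]' 15;python3 -c "
from h import *
go(616.9,-196.1,8,-.13)"
```

```text
time: 17.6
position: [614.5, -194.7, 5.1]
tcp_rot: [3.13, -0.205, -0.012]
force: [0.7, 0.5, 0.9]
opening: 84.7
go cm [ 0.26  0.11 -0.29] spin -0.001 at [ 614.5 -194.7    5.1] yaw -0.131 tilt -1.0 j7 -1.52 open 84.7 t 17.6
```

```bash
python3 -m creep '[0.1,0.2,0.1,-0.3,0,1,0.2,0.1,-0.3,0,1,0.2,0.1,-0.3,0,1,0.2,0.1,-0.3,0,1,0.2,0.1,-0.3,0]' 15;python3 -m creep '[1,0,0,0,0,1,0,0,0,0]';python3 -m creep '[1,0,0,-2,0,1,0,0,-7,0,1,0,0,-12,0,1,0,0,-15.4,0,1,0,0,-15.4,0]';python3 -c "
from h import *
go(454.5,219.5,160,-.13)"
```

```text
time: 18.23
position: [616.6, -196.0, 8.7]
tcp_rot: [3.13, -0.205, -0.01]
force: [-1.6, 0.4, 6.0]
opening: 53.2
time: 18.48
position: [616.5, -196.1, 8.7]
tcp_rot: [3.13, -0.205, -0.011]
force: [0.4, -0.2, 2.9]
opening: 53.2
time: 19.1
position: [619.2, -195.9, 167.0]
tcp_rot: [3.129, -0.206, -0.002]
force: [0.6, 0.1, -1.1]
opening: 53.0
go cm [-21.77 -39.03   0.51] spin -0.001 at [ 619.2 -195.9  167. ] yaw -0.131 tilt -1.0 j7 -1.51 open 53.0 t 19.1
```

```bash
python3 -m creep '[1,-21.7,-39.1,0.5,0,1,-21.7,-39.1,0.5,0,1,-21.7,-39.1,0.5,0,1,-21.7,-39.1,0.5,0,1,-21.7,-39.1,0.5,0]';python3 -m creep '[1,-7,-12,0,0,1,-7,-12,0,0,1,-7,-12,0,0]';python3 -c "
from h import *
go(455.5,218.5,35,-.13)
im=robot.get_image('wrist');cv2.imwrite('pics/w7.png',im[100:,150:490,::-1])"
```

```text
time: 19.73
position: [502.5, 97.1, 160.8]
tcp_rot: [3.129, -0.206, -0.002]
force: [1.3, 0.4, -0.2]
opening: 53.0
time: 20.1
position: [446.7, 228.6, 160.2]
tcp_rot: [3.13, -0.198, -0.003]
force: [1.2, -0.8, -0.8]
opening: 53.4
go cm [ 1.02  0.83 12.53] spin 0.004 at [446.7 228.6 160.2] yaw -0.126 tilt -1.0 j7 -2.37 open 53.4 t 20.1
```

View pics/w7.png

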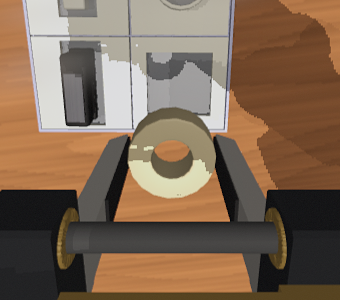

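The tape is held flat at (crop 172,155), just short of the square pocket at (178,82).

```bash
python3 -m creep '[1,1,0.8,0,0,1,1,0.8,5,0,1,1,0.8,10,0,1,1,0.8,12.5,0,1,1,0.8,12.8,0]';python3 -c "
from h import *
go(455.5,218.5,15.5,-.13)"
```

```text
time: 20.78
position: [455.6, 216.0, 30.7]
tcp_rot: [3.128, -0.202, -0.007]
force: [0.1, 0.9, -0.3]
opening: 53.2
go cm [-0.04 -0.26  1.51] spin 0.001 at [455.6 216.   30.7] yaw -0.129 tilt -1.0 j7 -2.41 open 53.2 t 20.77
```

```bash
python3 -m creep '[1,0,-0.3,0.7,0,1,0,-0.3,1.4,0,1,0,-0.3,1.5,0,1,0,-0.3,1.5,0]';python3 -m creep '[0.28,0,0,0,0,0.28,0,0,0,0,0.28,0,0,0,0]';python3 -m creep '[0.28,0,0,-3,0,0.28,0,0,-9,0,0.28,0,0,-15,0,0.1,0,0,-18,0,0.1,0,0,-18,0]';python3 -c "
from h import *
im=robot.get_image('wrist');cv2.imwrite('pics/w8.png',im[100:,150:490,::-1])
go(455,-29,215,-.13)"
```

```text
time: 21.28
position: [456.1, 218.9, 16.0]
tcp_rot: [3.128, -0.202, -0.006]
force: [0.5, 0.6, 0.4]
opening: 52.7
time: 21.65
position: [456.2, 219.0, 16.1]
tcp_rot: [3.128, -0.202, -0.006]
force: [-0.4, 0.5, 0.1]
opening: 68.0
time: 22.28
position: [458.1, 220.8, 198.5]
tcp_rot: [3.13, -0.203, 0.0]
force: [-0.1, 0.6, -0.9]
opening: 83.2
go cm [ 2.98 24.77 -1.66] spin 0.001 at [457.3 220.3 196.8] yaw -0.129 tilt -1.0 j7 -2.33 open 84.1 t 22.32
```

View pics/w8.png

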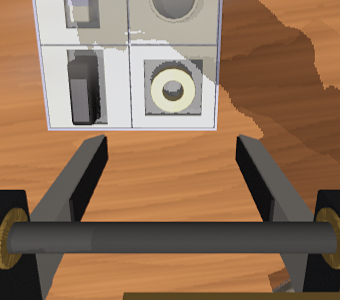

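The tape lies flat in the square pocket (crop 172,90). Next is the glue stick.

```bash
python3 -m creep '[0.3,3,24.7,-0.5,0,0.3,3,24.7,-0.5,0,0.3,3,24.7,-0.5,0,0.3,3,24.7,-0.5,0,0.3,3,24.7,-0.5,0]';python3 -m creep '[0.3,0,0,0,0]'; python3 look.py glue_stick w9.png; python3 -c "
from h import *
go(455.5,-29.3,42,-.13)"
```

```text
time: 22.95
position: [454.1, -32.7, 202.3]
tcp_rot: [3.127, -0.212, -0.006]
force: [-0.2, 0.9, -0.4]
opening: 65.8
time: 23.08
position: [453.7, -32.4, 201.3]
tcp_rot: [3.127, -0.212, -0.008]
force: [-0.1, 0.2, -0.3]
opening: 65.7
glue_stick 0.72 [309, 172, 27, 34] [ 4.5601e+02 -3.4700e+01  9.0000e-02] err 0.047
go cm [ 0.21 -0.42 15.94] spin -0.005 at [453.7 -32.1 201.5] yaw -0.135 tilt -1.0 j7 -1.79 open 65.7 t 23.18
```

View pics/w9.png

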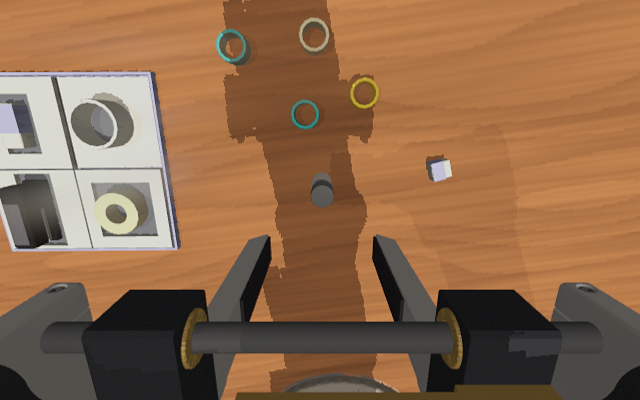

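The glue stick stands at (321,190), centred between the fingers.

```bash
python3 -m creep '[0.3,0.2,0.1,4,0,0.3,0.2,0.1,9,0,0.3,0.2,0.1,14,0,0.3,0.2,0.1,15.9,0,0.3,0.2,0.1,15.9,0]' 15;python3 -m creep '[1,0,0,0,0,1,0,0,0,0,1,0,0,0,0,1,0,0,0,0,1,0,0,0,0]' 15;python3 -c "
from h import *
go(560,204.5,160,-.13)"
```

```text
time: 23.8
position: [453.5, -33.4, 41.1]
tcp_rot: [3.127, -0.208, -0.014]
force: [0.4, -0.0, 1.2]
opening: 65.8
time: 24.42
position: [453.8, -33.5, 41.3]
tcp_rot: [3.127, -0.208, -0.013]
force: [-0.1, 0.9, 3.3]
opening: 24.6
go cm [  7.28 -24.9  -12.12] spin -0.003 at [453.8 -33.5  41.3] yaw -0.133 tilt -0.9999 j7 -1.81 open 24.6 t 24.43
```

```bash
python3 -m creep '[1,0,0,-2,0,1,0,0,-7,0,1,0,0,-12,0,1,0,0,-12,0]';python3 -m creep '[1,7.2,-24.9,0,0,1,7.2,-24.9,0,0,1,7.2,-24.9,0,0,1,7.2,-24.9,0,0,1,7.2,-24.9,0,0]';python3 -m creep '[1,0,0,0,0]';python3 - <<'E'
from h import *
go(560,204.5,60,-.13)
im=robot.get_image('side');cv2.imwrite('pics/s2.png',cv2.resize(im[140:400,200:440,::-1],None,fx=2,fy=2))
E
```

```text
time: 24.92
position: [456.8, -32.6, 164.7]
tcp_rot: [3.128, -0.209, -0.003]
force: [-0.1, 0.4, -1.0]
opening: 24.8
time: 25.55
position: [561.1, 209.1, 161.3]
tcp_rot: [3.129, -0.201, -0.006]
force: [0.3, -0.6, -0.2]
opening: 24.7
time: 25.68
position: [560.7, 209.1, 160.1]
tcp_rot: [3.128, -0.2, -0.008]
force: [0.3, -0.2, -0.2]
opening: 24.7
go cm [ 0.04  0.39 10.02] spin 0.002 at [560.7 209.1 160.1] yaw -0.128 tilt -1.0 j7 -2.23 open 24.7 t 25.68
```

View pics/s2.png

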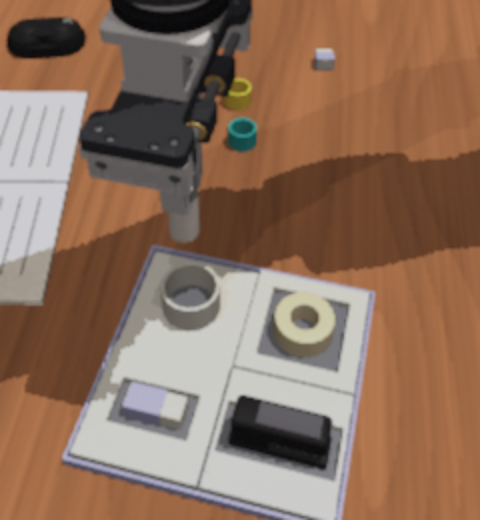

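The stick hangs upright (crop 185,220) above the cup (190,295), and the other three sit in their pockets.

```bash
python3 -m creep '[1,0,0.4,0,0,1,0,0.4,4,0,1,0,0.4,8,0,1,0,0.4,9.3,0,1,0,0.4,9.3,0]';python3 -c "
from h import *
go(560,204.5,49,-.13)"
```

```text
time: 26.35
position: [559.3, 203.3, 67.3]
tcp_rot: [3.128, -0.202, -0.01]
force: [0.2, 0.5, -0.7]
opening: 24.5
go cm [ 0.07 -0.14  1.83] spin 0.001 at [559.3 203.3  67.3] yaw -0.129 tilt -1.0 j7 -2.25 open 24.5 t 26.35
```

```bash
python3 -m creep '[1,0,-0.1,0.8,0,1,0,-0.1,1.5,0,1,0,-0.1,1.8,0,1,0,-0.1,1.8,0]';python3 -m creep '[0.6,0,0,0,0,0.6,0,0,0,0,0.6,0,0,0,0]';python3 -m creep '[0.6,0,0,-3,0,0.6,0,0,-9,0,0.5,0,0,-15,0,0.5,8,0,-15,0,0.5,14,6,-15,0]';python3 -m creep '[0.5,-5,18,0,0,0.5,-5,18,0,0,0.5,-5,18,0,0,0.5,-5,18,0,0,0.5,-5,18,0,0]'
python3 - <<'E'
from h import *
go(560,204.5,160,-.13)
im=robot.get_image('side');cv2.imwrite('pics/s3.png',cv2.resize(im[100:400,180:460,::-1],None,fx=2,fy=2))
cs=cam('side')
for t in('glue_stick','stapler','eraser','tape_roll'):
    for d in robot.cut_out(t,'side')[:1]:
        z0={'glue_stick':8}.get(t,7);X=M[t]+[0,0,z0];b=d['box']
        p,e=fit(X,[(d['pixels'],cs)],ray((b[0]+b[2]/2,b[1]+b[3]/2),cs,X[:,2].mean()),(-.13,));print(t,np.round(p,2),round(e,3))
E
```

```text
time: 26.85
position: [559.4, 204.3, 49.4]
tcp_rot: [3.128, -0.202, -0.009]
force: [-0.4, 0.5, -0.1]
opening: 24.0
time: 27.22
position: [559.4, 204.3, 49.4]
tcp_rot: [3.128, -0.202, -0.009]
force: [0.3, 0.7, -0.6]
opening: 37.7
time: 27.85
position: [668.2, 155.5, 200.4]
tcp_rot: [3.13, -0.195, -0.006]
force: [-0.8, -0.1, 0.5]
opening: 46.8
time: 28.48
position: [596.4, -16.5, 201.8]
tcp_rot: [3.131, -0.195, -0.005]
force: [-0.1, 0.7, -0.2]
opening: 47.2
go cm [ -6.34 -21.49   4.09] spin 0.006 at [596.4 -16.5 201.8] yaw -0.124 tilt -1.0 j7 -1.81 open 47.2 t 28.48
glue_stick [5.6187e+02 1.9967e+02 4.0000e-02] 0.149
stapler [ 4.6828e+02  3.2349e+02 -1.4000e-01] 0.083
eraser [ 5.7265e+02  3.0868e+02 -1.2000e-01] 0.117
tape_roll [4.5591e+02 2.1543e+02 1.8000e-01] 0.095
```

View pics/s3.png

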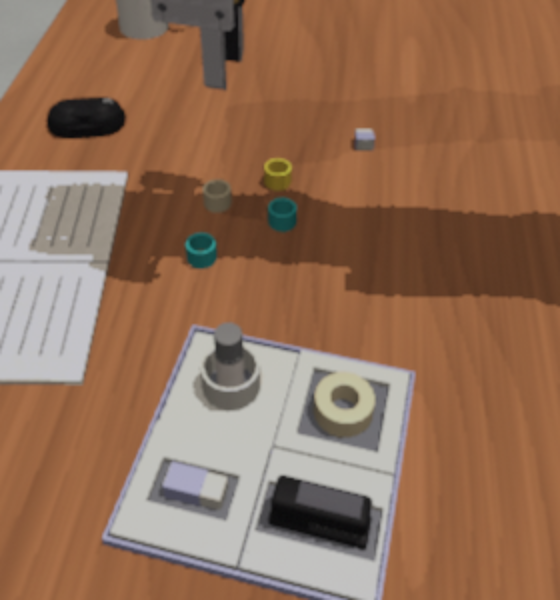

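All four are in place: the glue stick stands upright in the cup (crop 230,360). The core (217,195) and stub (365,138) are untouched.

```bash
python3 -m creep '[0.5,0,0,0,0,0.5,0,0,0,0]'; python3 -c "
from bench import robot
print(robot.job_done())"
```

```text
time: 28.98
position: [596.5, -15.2, 201.2]
tcp_rot: [3.131, -0.191, -0.006]
force: [1.2, 0.3, -0.6]
opening: 47.2
the job is handed in; nothing more can be done
None
```

The desk is tidied and the job is handed in at about 29 s. I placed the stapler, long eraser, full tape roll and glue stick in that order, each in its own pocket, and released them. The gripper ended up clear of everything, about 200 mm above the desk.

- **Placement:** in the last side picture all four sit inside their pockets, with the glue stick upright in the cup. Fitted positions are within about 5 mm of the pocket centres. The glue stick and tape were furthest off in the fit (about 5 and 3 mm), although the gripper released both within 1 mm of centre.
- **Depth:** I judged "fully down" from the release heights and the pictures, not by measuring it directly. The highest wrist force I read was about 8 N, while gripping the eraser.
- **Left alone:** I never touched the worn stub, the empty core, or the turquoise and yellow rings, and they look unmoved.
- **Detector miss:** the network missed the stapler in the wrist view, so I found it by its colour instead. The other checks agreed to within about 5 mm.

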